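# Seat the keyed dough paddle on the food-processor spindle

## Task

Fit the orange dough paddle onto the spindle of the white food-processor base: lower it over the spindle, turn it under light pressure until its tabs drop into the keyways, and leave it fully home, level and released. Be gentle: do not push or twist hard on the drive, and leave the mug, the green tin and the match box where they stand.

Things in the scene. Friction and masses are not known exactly. Their poses are not given: they have to be found in the camera images.
- paddle_grip (a point): Centre of the bar grip on top of the loose, upright orange dough paddle (about 0.12 kg). The bar is 42 mm long (this point's x), 25 mm thick (y: two parallel flats to grasp) and 32 mm high (z up); its centre is 64 mm above the paddle's underside, its top 80 mm. Below it is a round neck 25 mm in diameter, 22 to 48 mm up.
- paddle_foot (a point): Centre of the paddle's underside, axes as the grip's. Skirt 54 mm in diameter, 22 mm high, 44 mm wide inside; three paddles at 120 degrees reach 61 mm from the axis, one along +x. Under each, at the lower rim, a tab 8 mm wide and 8 mm high points inwards, 23 to 12 mm from the axis. A bore 19.2 mm wide in the neck (18 to 48 mm up) runs on the spindle's pilot.
- spindle_tip (a point): Top of the upright steel spindle, on its axis, 114 mm above the board the base stands on. The spindle's pilot is round, 16 mm in diameter (the last 8 mm taper to 7 mm), 30 mm long down to the collar. With the tabs on top of the collar the paddle's grip centre is 34 mm above this point; fully home it is 20 mm above it: a drop of 14 mm.
- collar_top (a point): Centre of the collar's top, 30 mm below the spindle's tip: steel, 40 mm in diameter, 14 mm high, with three full-height keyways 10.5 mm wide at 120 degrees, cut from the rim to a 20 mm core. Their direction differs each time and is NOT this point's yaw: see it from above, or feel for it by turning the paddle up to 120 degrees. A tab enters within about 5 degrees.
- top_plate (a point): Centre of the base's flat black rubber top plate, 70 mm above the board, where the paddle's underside stands when it is home. The spindle is held by a stiff brake (about 1 N m): it stays put while the tabs slide lightly (about 5 N) on the collar, but turning on hard after the tabs have dropped loads the drive with over 40 N.
- drive_base: The round, white food-processor base (fixed in place) with its spindle in the middle: 160 mm across, 70 mm high. It and the paddle stand side by side on a wooden board over the hob, whose top is 56 mm above z = 0, either one on the left. Origin at the centre of its underside, z up; the black speed dial faces its -x.
- mug: Cream mug with a handle, 78 x 116 x 101 mm, on the left of the worktop; a bystander. Origin at the centre of its underside.
- green_tin: Dark green tin box, 82 x 62 x 112 mm, on the right of the worktop; a bystander. Origin at the centre of its underside.
- match_box: Red match box, 62 x 45 x 16 mm, lying on the right near the front edge; a bystander. Origin at the centre of its underside.

How it is judged:
By the outcome, as a careful person would: the job done as asked, in the order asked, and still so for the second after the job is handed in, with the robot touching nothing.
It also fails if it takes over 72 s, if anything falls off the work surface, if the arm or the gripper's body presses on something with over 40 N, if the wrist force passes 120 N, or if a joint passes its speed limit or range.

## Robot

A 6-joint arm with a two-finger parallel gripper is mounted at the origin on a cart in front of the work surface, level with it; the furniture and walls round the work are solid. World frame = base frame: x ahead of the robot, y to its left, z up, the work surface at z = 0. Lengths are in m, angles in rad, forces in N, time in s.
With the tool pointing down it reaches from about 0.375 to 0.9 m from the base axis. Payload 3.1 kg.
Tool frame: the origin (TCP) lies midway between the tips of the shut fingers; the grasp point (between the pads) lies 19 mm behind it; z points along the fingers, y is the line along which they close (so a half turn about z gives the same grasp; the last joint's range is limited). The gripper opens to 87 mm and grips with 3 to 60 N. Pads are 19 mm wide; open, the fingers measure 117 mm over their backs; the gripper's body (75 mm by 190 mm) begins 51 mm behind the grasp point.
Start: joints at [-1.345, 0.527, 1.433, -0, 1.181, -0.178], TCP at [0.246, -0.575, 0.183] pointing down, gripper open.
Joint ranges: [-3.08, 3.08], [-0.75, 2.2], [0.22, 2.44], [-1.43, 4.57], [0, 2.65], [-2.85, 2.85]. Speed limits (rad/s): [2.79, 2.79, 3.14, 3.14, 3.14, 3.14].

## Interface

Orientations are given as a unit quaternion [x, y, z, w].
In Python, from rig import status, imaging, order gives the robot as it stands.
- The arm moves only by the tool arm_command, never from a script. Its argument "deltas" is one flat list of numbers, 5 for each row, row after row: the opening, from -1 (shut) to 1 (fully open), so that 0 is half open, then the shift along the tool's x, y, z in m, then the turn about the tool's z in rad. In form: [gripper, tx, ty, tz, roll, gripper, tx, ty, tz, roll, ...]. A call has 1 to 12 rows; each row shifts and turns the commanded pose from where the row before left it, along the tool's axes as they then stand; what a row does not reach is not made up. A row lasts 1/8 s, in which the tool goes at most 62.5 mm and 10.7 degrees, less where a joint would pass 70% of its speed; a pose out of reach is approached as far as the arm can. A call with a gripper value outside its range is refused whole. The fingers move at their own pace and stop on an object; "newtons" is the grip in N (left out, the last holds). Time passes only in rows, so rows that do not move let the fingers close. It gives the time, the measured TCP pose, the force, the opening and the grip force at its end, in the units of the state.
- status.get_obs(): the state, without advancing time (a new reading comes with each control period).
- imaging.camera(name): name is "scene" or "top" or "wrist"; returns (picture, depth): 400x640x3 uint8, red, green, blue; 400x640 float32, m along the optical axis (not along the pixel's ray), 0 where there is no reading.
- imaging.camera_params(name): a dict with "intrinsics" (3x3 intrinsics, pixels), "camera_from_world" (4x4, takes a point from world to camera coordinates). Camera axes: x right, y up, looking along -z (the intrinsics and any distortion apply to the point x, -y, -z); pixel columns grow to the right and rows downward; lengths in m; the calibration is good to about 2 mm. A picture is of the moment at which its call begins: read the wrist's pose just before it. camera_params takes no time and is no camera call; for the wrist camera it gives the pose at the moment of the call.
- order.hand_in(): hands the job in; it is judged then, once.
The state is a dict: "time": time; "q": joint angles; "joint_velocities": joint speeds; "joint_torque": joint torques, N m; "position": TCP position; "tool_rot": TCP orientation; "ft_force": force on the tool from outside, world axes, zero at the start; "moment": the same for the moment, N m; "grip_width": finger opening in m; "grip_force": force on a finger pad.
Only numpy, scipy, OpenCV 4.12 (cv2) and the standard library are available. Lean on these libraries where they do the work, as an engineer would, in place of code of your own. Each camera call takes 0.05 s, during which the arm holds its last target. There are 200 camera calls.

## Working session

There is one attempt and no reset: what is moved stays moved. The work goes in short steps, Python scripts to look and compute and a tool call to move; the robot and the scene stay as the last step left them, time stands still between calls to the robot, and variables do not carry over. Pictures are saved under pics/ and viewed, at most 10 in all, crops included, and the job is handed in when it is done.

Besides the shell and the picture viewer there is one more tool, called after "Call:" as a command line: name --argument value ..., lists and objects as JSON in quotes. arm_command: Moves the arm, as the interface text tells. Its arguments: {"type":"object","properties":{"deltas":{"type":"array"},"newtons":{"type":"number"}},"required":["deltas"]}

```bash
mkdir -p pics; cat > h.py <<'E'
import numpy as np, cv2
from rig import status, imaging, order
def shot(n,f=None):
    p,d=imaging.camera(n); P=imaging.camera_params(n)
    if f: cv2.imwrite('pics/'+f,p[:,:,::-1])
    return p,d,P
def unproj(P,u,v,d):
    K=np.array(P["intrinsics"]);T=np.linalg.inv(np.array(P["camera_from_world"]))
    u=np.asarray(u,float);v=np.asarray(v,float);d=np.asarray(d,float)
    c=np.stack([(u-K[0,2])/K[0,0]*d,-(v-K[1,2])/K[1,1]*d,-d,np.ones_like(d)],-1)
    return (c@T.T)[...,:3]
def plane(P,u,v,z):
    o=np.linalg.inv(np.array(P["camera_from_world"]))[:3,3]
    w=unproj(P,u,v,np.ones_like(np.asarray(u,float)))
    r=w-o
    return o+r*((z-o[2])/r[...,2])[...,None]
E
python3 - <<'E'
from h import *
s=status.get_obs();print(s)
a=shot('top','top1.png');b=shot('scene','scene1.png')
print(a[2],b[2])
p,d,P=a
v,u=np.mgrid[:400,:640]; W=unproj(P,u,v,d)
hsv=cv2.cvtColor(p,cv2.COLOR_RGB2HSV)
m=(hsv[...,0]>4)&(hsv[...,0]<20)&(hsv[...,1]>170)&(hsv[...,2]>120)&(d>0)
print(m.sum(),np.median(W[m],0),np.percentile(W[m],[2,98],axis=0))
E
```

```text
{'time': 0.0, 'q': array([-1.34549094e+00,  5.28474738e-01,  1.43386320e+00, -3.35531072e-06,
        1.18143814e+00, -1.78491710e-01]), 'joint_velocities': array([-1.10172923e-04, -1.32180560e-03,  1.19087237e-03, -7.20864103e-04,
       -3.46650845e-05, -2.02208161e-04]), 'joint_torque': array([ 2.44174225e-04, -4.40037918e+01, -1.76593155e+01,  6.32757484e-02,
        5.80548355e-02, -1.58522348e-04]), 'position': array([ 0.2454176 , -0.57391964,  0.18237892]), 'tool_rot': array([ 9.79686917e-01,  2.00530180e-01, -2.71022259e-05, -1.09137957e-03]), 'ft_force': array([ 0.91513658, -0.48769124,  1.07473585]), 'moment': array([-0.01212345, -0.02049222,  0.01167683]), 'grip_force': 0.0, 'grip_width': 0.08674867617814727}
{'intrinsics': array([[473.97993854,   0.        , 318.95265419],
       [  0.        , 473.97993854, 193.48055551],
       [  0.        ,   0.        ,   1.        ]]), 'camera_from_world': array([[-0.03714462, -0.99915251,  0.01773503,  0.04885778],
       [ 0.81145453, -0.01979928,  0.58408008, -0.44807464],
       [-0.58323394,  0.0360866 ,  0.81150227, -1.59243791],
       [ 0.        ,  0.        ,  0.        ,  1.        ]])} {'intrinsics': array([[514.00740162,   0.        , 314.51230862],
       [  0.        , 514.00740162, 202.87055903],
       [  0.        ,   0.        ,   1.        ]]), 'camera_from_world': array([[ 0.67870934, -0.7343807 ,  0.00621399, -0.28986399],
       [ 0.50451284,  0.47238243,  0.72271823, -0.31608638],
       [-0.5336857 , -0.48738057,  0.69111486, -1.34718102],
       [ 0.        ,  0.        ,  0.        ,  1.        ]])}
50407 [0.61970537 0.35122055 0.65162639] [[ 0.22302856 -1.23795744 -0.70625017]
 [ 0.62593278  1.10592163  0.80684956]]
```

View pics/top1.png

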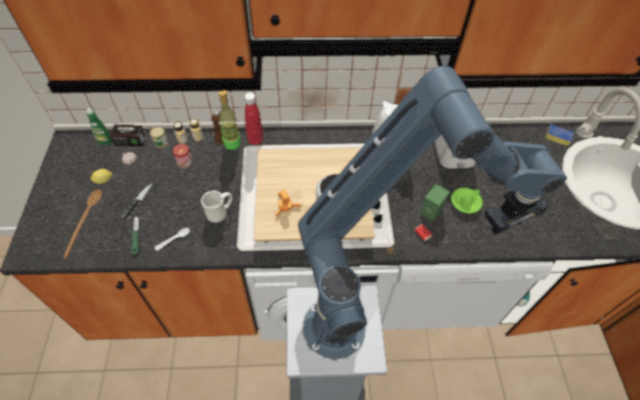

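View pics/scene1.png

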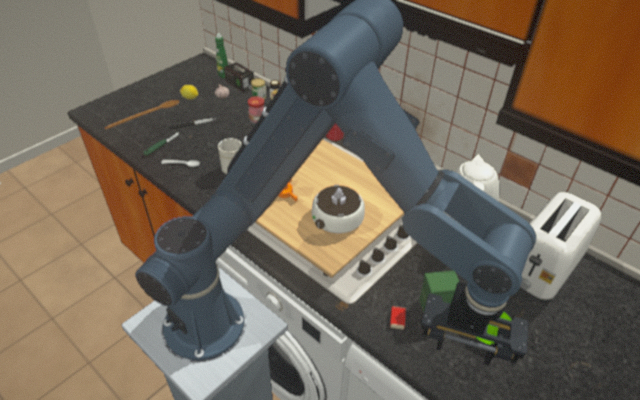

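The top view shows the paddle at about (288,203), with the base near (330,187) mostly hidden behind the arm. In the scene view the base's top plate is at (338,198) and part of the paddle at (288,190).

```bash
python3 - <<'E'
from h import *
from scipy.spatial.transform import Rotation as R
P=imaging.camera_params('top');S=imaging.camera_params('scene');Wc=imaging.camera_params('wrist')
print(plane(P,[288.],[203.],.08),plane(S,[338.],[200.],.126),plane(S,[288.],[190.],.1))
s=status.get_obs();r=R.from_quat(s['tool_rot']);print(r.as_matrix())
T=np.linalg.inv(Wc['camera_from_world']);print(Wc['intrinsics'],r.inv().apply(T[:3,3]-s['position']),r.inv().as_matrix()@T[:3,:3])
E
```

```text
[[0.45404182 0.1502305  0.08      ]] [[ 0.49272759 -0.03206086  0.126     ]] [[0.44314708 0.1263976  0.1       ]]
[[ 9.19579361e-01  3.92904090e-01 -4.19401370e-04]
 [ 3.92904162e-01 -9.19577547e-01  1.85858378e-03]
 [ 3.44573084e-04 -1.87389983e-03 -9.99998185e-01]]
[[298.06328107   0.         323.15703106]
 [  0.         298.06328107 198.46528616]
 [  0.           0.           1.        ]] [ 0.07461547 -0.00046454 -0.2016042 ] [[-4.14539919e-04  9.63342140e-01  2.68275509e-01]
 [ 9.99999833e-01  5.07698445e-04 -2.77876493e-04]
 [-4.03893194e-04  2.68275349e-01 -9.63342189e-01]]
```

Call:
arm_command --deltas '[1,0,0,-0.06,0,1,0,0,-0.06,0,1,0.03,-0.035,-0.02,0,1,0.04,-0.045,0,0,1,0.04,-0.045,0,0,1,0.04,-0.045,0,0,1,0.04,-0.045,0,0,1,0.04,-0.045,0,0,1,0.04,-0.045,0,0,1,0.04,-0.045,0,0,1,0.04,-0.045,0,0,1,0.04,-0.045,0,0]'

```text
time: 1.6
position: [0.4314, -0.0149, 0.3233]
tool_rot: [0.98, 0.2, 0.0, 0.0]
ft_force: [1.1, 0.0, 0.2]
grip_width: 0.0873
grip_force: 0.0
```

Call:
arm_command --deltas '[1,0.03,-0.03,0,0,1,0.02,-0.02,0,0,1,0,0,0,0]'

```text
time: 1.98
position: [0.4576, 0.0502, 0.3229]
tool_rot: [0.979, 0.202, -0.0, -0.0]
ft_force: [-0.8, 0.1, 0.3]
grip_width: 0.0871
grip_force: 0.0
```

```bash
python3 - <<'E'
from h import *
s=status.get_obs();print(s['time'],s['position'],s['tool_rot'])
shot('wrist','w1.png')
E
```

```text
1.975 [0.45757449 0.05022952 0.32288847] [ 9.79322290e-01  2.02305689e-01 -4.84250280e-04 -1.62072110e-04]
```

View pics/w1.png

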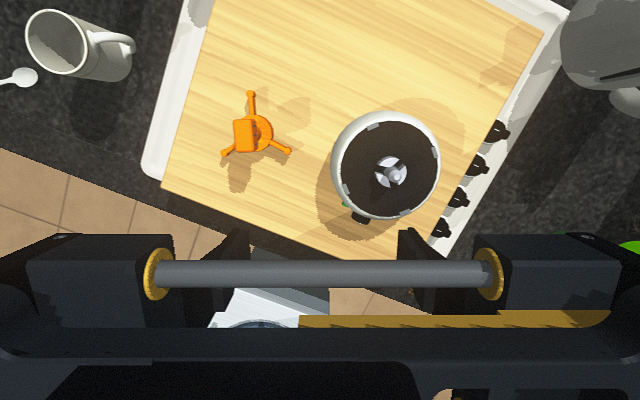

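The wrist view shows the paddle at about (250,133), with blades ending at (251,93), (289,151) and (223,155). The base is at (386,165), with its spindle and keyed collar near (391,173).

```bash
cat > meas.py <<'E'
from h import *
def cloud(p,d,P):
    v,u=np.mgrid[:400,:640]; return unproj(P,u,v,d)
def orange(p,d):
    h=cv2.cvtColor(p,cv2.COLOR_RGB2HSV)
    return (h[...,0]>5)&(h[...,0]<19)&(h[...,1]>200)&(h[...,2]>110)&(d>0)
E
python3 - <<'E'
from meas import *
p,d,P=shot('wrist');W=cloud(p,d,P)
m=orange(p,d);m[:, :200]=0;m[:,310:]=0;m[:80]=0;m[170:]=0
X=W[m];print(m.sum(),X.min(0),X.max(0))
t=X[X[:,2]>.056+.072];print(len(t),t.mean(0),np.percentile(t[:,2],[5,50,95]))
r=cv2.minAreaRect((t[:,:2]*1e3).astype(np.float32));print('gripTop',r)
lo=X[X[:,2]<.056+.045];b=X.mean(0)
c=np.array(r[0])/1e3
# blade tips
a=np.degrees(np.arctan2(lo[:,1]-c[1],lo[:,0]-c[0]));rr=np.hypot(lo[:,0]-c[0],lo[:,1]-c[1])
for lo_a in range(-180,180,10):
    k=(a>=lo_a)&(a<lo_a+10)
    if k.any():print(lo_a,k.sum(),rr[k].max().round(4),a[k][rr[k]>.04].mean().round(1) if (rr[k]>.04).any() else '')
# base: spindle
B=(W[...,0]>.40)&(W[...,0]<.6)&(W[...,1]<.06)&(W[...,1]>-.13)
B[:,:320]=0
for z0,z1 in[(.16,.176),(.136,.145),(.12,.129)]:
    k=B&(W[...,2]>z0)&(W[...,2]<z1);q=W[k]
    print(z0,k.sum(),q.mean(0),cv2.minEnclosingCircle((q[:,:2]*1e3).astype(np.float32)),np.median(q[:,2]))
crop=cv2.resize(p[100:230,320:450],None,fx=4.5,fy=4.5,interpolation=cv2.INTER_CUBIC);cv2.imwrite('pics/c1.png',crop[:,:,::-1])
E
```

```text
878 [0.41351641 0.10475314 0.055394  ] [0.51705456 0.19816914 0.13780025]
265 [0.46221148 0.16135548 0.13469552] [0.13034995 0.13509696 0.13692063]
gripTop ((462.57440185546875, 164.12884521484375), (41.51826477050781, 25.15691566467285), 24.79150390625)
-160 3 0.0258 
-150 8 0.0267 
-140 3 0.0263 
-130 5 0.0263 
-120 6 0.0266 
-110 12 0.0517 -103.6
-100 70 0.0595 -94.6
-90 45 0.0568 -89.7
-80 29 0.0269 
-70 33 0.0266 
-60 28 0.0269 
-50 32 0.0266 
-40 32 0.0273 
-30 26 0.0265 
-20 22 0.0268 
-10 19 0.0263 
0 6 0.0268 
10 18 0.0563 19.8
20 79 0.0586 23.6
140 54 0.0589 146.8
150 2 0.0527 151.7
0.16 134 [ 0.49554258 -0.02883122  0.16623746] ((495.1238708496094, -30.364839553833008), 8.004326820373535) 0.16611455266367034
0.136 406 [ 0.4960828  -0.02816762  0.14010939] ((495.37750244140625, -30.296003341674805), 19.977806091308594) 0.1401032036316876
0.12 7547 [ 0.49816442 -0.02767121  0.12581011] ((495.36566162109375, -30.112777709960938), 71.14371490478516) 0.1262018108653432
```

View pics/c1.png

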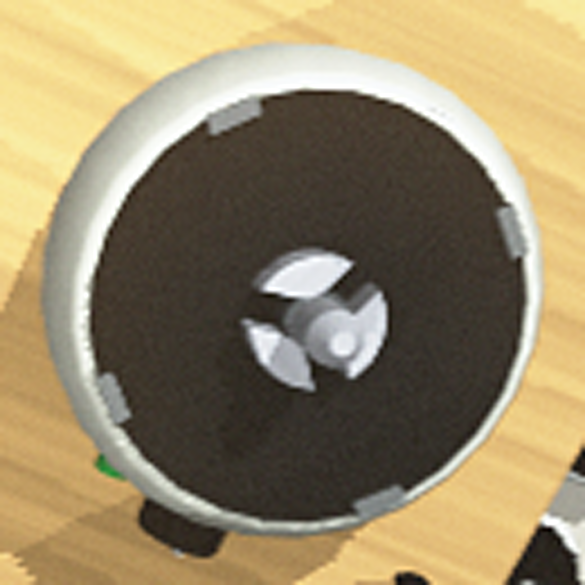

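The crop shows the collar's three keyways: one to the upper right (365,285), one to the left (255,315) and one at the bottom (325,380). I'll get their world angles from the depth at collar height.

```bash
python3 - <<'E'
from meas import *
from scipy.spatial.transform import Rotation as R
p,d,P=shot('wrist');W=cloud(p,d,P)
c=np.array([.4953,-.0303])
r=np.hypot(W[...,0]-c[0],W[...,1]-c[1]);a=np.degrees(np.arctan2(W[...,1]-c[1],W[...,0]-c[0]))
# sample image at collar-top plane ring points
K=P['intrinsics'];T=P['camera_from_world']
g=np.radians(np.arange(0,360,1.));
M=np.zeros(360)
Z=[];
for rr in(.0125,.0145,.0165,.0185):
    X=np.c_[c[0]+rr*np.cos(g),c[1]+rr*np.sin(g),np.full(360,.140),np.ones(360)]@np.array(T).T
    u=K[0,0]*X[:,0]/-X[:,2]+K[0,2];v=-K[1,1]*X[:,1]/-X[:,2]*-1*-1+K[1,2]
    s=cv2.remap(p.mean(2).astype(np.float32),u.astype(np.float32)[None],v.astype(np.float32)[None],cv2.INTER_LINEAR)[0]
    Z.append(s)
    print(rr,(s[::5]).astype(int).tolist())
Z=np.mean(Z[1:],0); 
best=max(range(0,120),key=lambda t:-sum(Z[(t+120*k+np.arange(-12,13))%360].sum() for k in range(3)))
print('key',best)
k=(np.abs(W[...,2]-.140)<.004)&(r<.0205)&(r>.0115)
h=np.histogram(a[k]%120,np.arange(0,121,5))[0];print(h.tolist())
s=status.get_obs();m=R.from_quat(s['tool_rot']).as_matrix();print(s['position'],np.degrees(np.arctan2(m[1,0],m[0,0])),m[:2,:2].T@(np.array([.4626,.1641])-s['position'][:2]))
E
```

```text
0.0125 [40, 98, 205, 232, 231, 232, 232, 232, 231, 232, 231, 231, 233, 235, 181, 88, 50, 49, 51, 50, 42, 43, 44, 56, 98, 173, 225, 204, 178, 173, 175, 175, 175, 176, 176, 175, 182, 172, 120, 46, 38, 54, 77, 99, 119, 122, 115, 111, 156, 208, 203, 209, 201, 199, 193, 187, 200, 205, 208, 212, 213, 215, 189, 138, 99, 97, 90, 67, 49, 46, 46, 43]
0.0145 [55, 190, 227, 232, 232, 233, 232, 230, 230, 230, 230, 231, 233, 234, 242, 192, 35, 42, 46, 44, 41, 36, 43, 95, 176, 228, 238, 230, 221, 181, 172, 172, 168, 171, 172, 174, 173, 179, 167, 120, 49, 33, 39, 41, 47, 59, 81, 121, 164, 149, 162, 165, 186, 191, 203, 212, 223, 223, 210, 211, 212, 215, 213, 192, 120, 97, 98, 76, 48, 46, 46, 44]
0.0165 [140, 225, 230, 232, 233, 232, 231, 232, 233, 235, 234, 232, 229, 229, 232, 228, 135, 35, 42, 45, 43, 41, 68, 138, 211, 237, 233, 232, 228, 219, 182, 171, 172, 171, 172, 170, 171, 174, 176, 168, 86, 42, 42, 42, 39, 41, 63, 110, 194, 229, 227, 230, 233, 231, 231, 232, 229, 229, 218, 216, 216, 217, 217, 213, 164, 109, 103, 78, 50, 49, 47, 41]
0.0185 [192, 212, 238, 243, 240, 241, 250, 249, 240, 243, 241, 245, 238, 236, 236, 238, 178, 50, 44, 45, 45, 41, 86, 170, 231, 239, 223, 224, 228, 225, 212, 171, 172, 174, 173, 169, 178, 163, 175, 179, 125, 48, 43, 39, 42, 41, 52, 105, 195, 198, 196, 200, 201, 211, 203, 199, 207, 210, 196, 184, 189, 189, 202, 208, 179, 99, 84, 62, 47, 46, 47, 76]
key 98
[18, 19, 12, 22, 17, 17, 21, 17, 21, 20, 20, 19, 21, 24, 19, 18, 7, 1, 0, 0, 0, 0, 0, 11]
[0.45714568 0.04806656 0.32306863] 23.105964900604324 [ 0.05055208 -0.10458485]
```

Call:
arm_command --deltas '[1,0.02,-0.04,0,-0.03,1,0.02,-0.04,0,0,1,0.0105,-0.0245,0,0,1,0,0,0.05,0,1,0,0,0,0,1,0,0,0,0]'

```text
time: 2.88
position: [0.4618, 0.1638, 0.2745]
tool_rot: [0.977, 0.214, 0.001, 0.0]
ft_force: [0.3, -0.5, 0.5]
grip_width: 0.087
grip_force: 0.0
```

```bash
cat > rel.py <<'E'
from meas import *
from scipy.spatial.transform import Rotation as R
def to(x,y):
    s=status.get_obs();m=R.from_quat(s['tool_rot']).as_matrix()
    print(s['time'],s['position'].round(4),'yaw',np.degrees(np.arctan2(m[1,0],m[0,0])).round(2),'tool',(m.T@(np.array([x,y,s['position'][2]])-s['position'])).round(4),'q',s['q'].round(2),'z',m[:,2].round(4))
E
python3 - <<'E'
from rel import *
to(.4626,.1641)
p,d,P=shot('wrist');W=cloud(p,d,P);m=orange(p,d)
k=m&(W[...,2]>.13)&(W[...,2]<.145)&(np.hypot(W[...,0]-.4626,W[...,1]-.1641)<.05);t=W[k]
print(k.sum(),cv2.minAreaRect((t[:,:2]*1e3).astype(np.float32)),np.median(t[:,2]))
E
```

```text
2.875 [0.4618 0.1638 0.2745] yaw 24.76 tool [0.0008 0.0001 0.    ] q [ 0.11  0.24  1.64 -0.    1.26  1.25] z [ 0.0014 -0.     -1.    ]
499 ((463.6974182128906, 165.63290405273438), (40.368125915527344, 24.897279739379883), 24.798112869262695) 0.13615160941723076
```

Call:
arm_command --deltas '[1,0.001,-0.001,0.05,0,1,0,0,0.05,0,1,0,0,0.04,0,1,0,0,0.02,0,1,0,0,0.0115,0,1,0,0,0,0,-1,0,0,0,0,-1,0,0,0,0,-1,0,0,0,0,-1,0,0,0,0,-1,0,0,0,0]' --newtons 20

```text
time: 4.3
position: [0.4614, 0.1661, 0.1019]
tool_rot: [0.977, 0.215, 0.0, 0.0]
ft_force: [0.5, -0.3, -0.4]
grip_width: 0.0451
grip_force: 0.0
```

Call:
arm_command --deltas '[-1,0,0,0,0,-1,0,0,0,0,-1,0,0,0,0,-1,0,0,0,0,-1,0,0,0,0]'

```text
time: 4.92
position: [0.4614, 0.1661, 0.1018]
tool_rot: [0.977, 0.215, -0.0, -0.0]
ft_force: [-0.0, -0.6, 0.7]
grip_width: 0.0018
grip_force: 0.0
```

```bash
python3 - <<'E'
from rel import *
to(.463,.165)
p,d,P=shot('wrist','w2.png');shot('scene','s2.png')
p,d,P=shot('top');W=cloud(p,d,P);m=orange(p,d)&(d>0)&(np.hypot(W[...,0]-.46,W[...,1]-.165)<.12)
print(m.sum(),W[m].min(0),W[m].max(0))
a=cv2.imread('pics/s2.png')[130:260,220:400];b=cv2.resize(a,None,fx=2.2,fy=2.2)
w=cv2.imread('pics/w2.png');cv2.imwrite('pics/c2.png',np.hstack([w,np.pad(b,((0,400-b.shape[0]),(0,0),(0,0)))])[:,400*0:][:, :1036][:, ::1] if 0 else w)
cv2.imwrite('pics/c3.png',b)
E
```

```text
4.925 [0.4614 0.1661 0.1018] yaw 24.86 tool [ 0.001   0.0017 -0.    ] q [0.12 0.48 1.85 0.   0.82 1.25] z [-0.  0. -1.]Traceback (most recent call last):
  File "<stdin>", line 5, in <module>
    return umr_minimum(a, axis, None, out, keepdims, initial, where)
ValueError: zero-size array to reduction operation minimum which has no identity
```

View pics/w2.png

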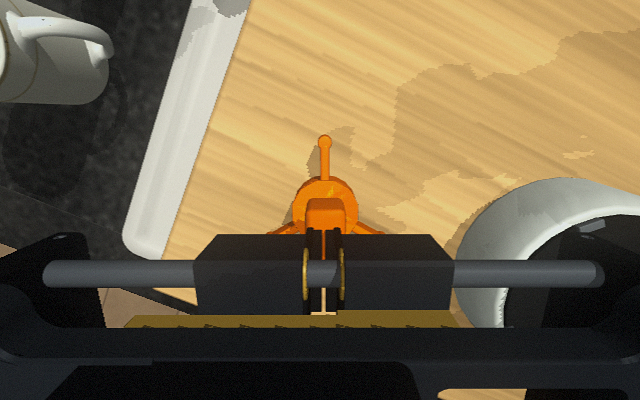

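The fingers are shut at column 325, with the grip's visible end at (325,213) just ahead of them. The paddle is still upright but the fingers missed it, so I'll measure where it stands now.

```bash
python3 - <<'E'
from rel import *
p,d,P=shot('wrist');W=cloud(p,d,P);m=orange(p,d)
m[250:]=0
t=W[m];s=status.get_obs();M=R.from_quat(s['tool_rot']).as_matrix()
L=(t-s['position'])@M
for z0 in np.arange(.05,.15,.01):
    k=(t[:,2]>z0)&(t[:,2]<=z0+.01)
    if k.any():print(z0.round(3),k.sum(),'tool x',L[k,0].min().round(4),L[k,0].max().round(4),'y',L[k,1].min().round(4),L[k,1].max().round(4))
T=np.linalg.inv(P['camera_from_world']);print(T[:3,3],M.T@(T[:3,3]-s['position']),M.T@T[:3,:3])
v,u=np.where((p.max(2)<70)); 
for (u0,v0) in[(325,205),(325,222),(325,140),(310,290),(338,290),(325,270),(260,250),(323,308)]:
    print(u0,v0,d[v0,u0],((W[v0,u0]-s['position'])@M).round(4))
shot('scene','s2.png')
a=cv2.imread('pics/s2.png')[110:270,200:420];cv2.imwrite('pics/c3.png',cv2.resize(a,None,fx=3.5,fy=3.5))
E
```

```text
0.05 22 tool x -0.0254 0.0513 y -0.0277 0.0104
0.06 213 tool x -0.0231 0.0602 y -0.0486 0.0519
0.07 2295 tool x -0.0203 0.0605 y -0.0398 0.0431
0.08 1 tool x 0.016 0.016 y 0.012 0.012
0.1 25 tool x 0.0174 0.0211 y -0.0113 0.0124
0.11 148 tool x 0.0177 0.0214 y -0.0108 0.0131
0.12 170 tool x 0.0172 0.0215 y -0.0114 0.0132
0.13 879 tool x 0.005 0.0213 y -0.0116 0.0131
0.14 11 tool x 0.0102 0.0126 y -0.008 0.0087
[0.52895333 0.19784299 0.30346678] [ 0.07464349 -0.00039607 -0.20161732] [[-4.41499552e-04  9.63343613e-01  2.68270179e-01]
 [ 9.99999771e-01  5.63153920e-04 -3.76528175e-04]
 [-5.13803415e-04  2.68269951e-01 -9.63343640e-01]]
325 205 0.18549515 [ 0.021   0.0008 -0.024 ]
325 222 0.17694621 [ 0.0137  0.0008 -0.0349]
325 140 0.22246332 [0.057  0.0011 0.0244]
310 290 0.089304775 [ 0.0243 -0.0043 -0.1229]
338 290 0.08393377 [ 0.0273  0.0038 -0.1277]
325 270 0.08412378 [ 3.26e-02  1.00e-04 -1.26e-01]
260 250 0.08225365 [ 0.0389 -0.0178 -0.1262]
323 308 0.2868295 [-0.1038 -0.0005  0.0464]
```

View pics/c3.png

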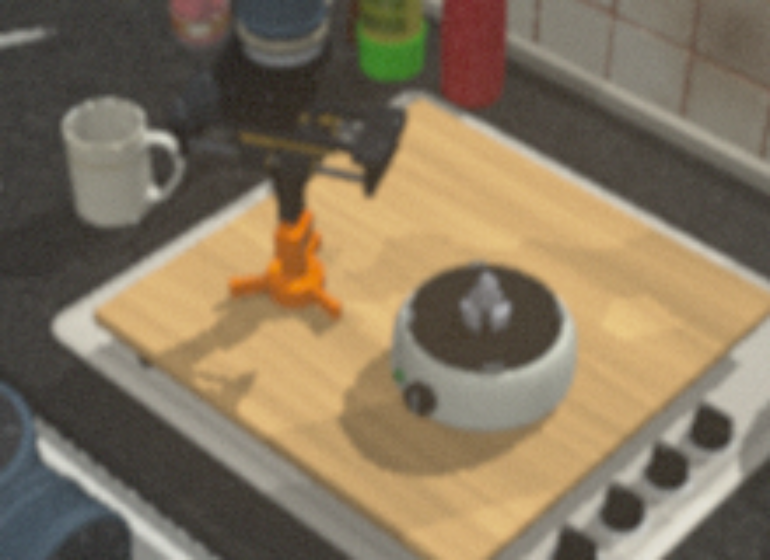

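The scene crop shows the gripper at the grip, with the fingers ending near (290,220). I can't tell whether they straddle the bar, so I'll check the finger depth.

```bash
python3 - <<'E'
from rel import *
s=status.get_obs();M=R.from_quat(s['tool_rot']).as_matrix();print(s['grip_width'],s['grip_force'],s['ft_force'],s['moment'])
for n in('scene','wrist'):
    p,d,P=shot(n);W=cloud(p,d,P);L=(W-s['position'])@M
    hh=cv2.cvtColor(p,cv2.COLOR_RGB2HSV)
    k=(p.max(2)<80)&(d>0)&(np.abs(L[...,0])<.03)&(np.abs(L[...,1])<.06)&(L[...,2]<.03)
    for z0 in np.arange(-.1,.03,.01):
        q=L[k&(L[...,2]>=z0)&(L[...,2]<z0+.01)]
        o=L[orange(p,d)&(np.hypot(L[...,0],L[...,1])<.07)&(L[...,2]>=z0)&(L[...,2]<z0+.01)]
        print(n,z0.round(2),len(q),(np.r_[q.min(0)[:2],q.max(0)[:2]]).round(3) if len(q) else '','ORANGE',len(o),(np.r_[o.min(0)[:2],o.max(0)[:2]]).round(3) if len(o) else '')
E
```

```text
0.0004709122865718825 0.0 [ 0.58050532 -0.5789186   0.43968359] [-0.0435763  -0.02041874  0.01793633]
scene -0.1 8 [-0.015 -0.012 -0.009  0.014] ORANGE 0 
scene -0.09 22 [-0.016 -0.012 -0.004  0.017] ORANGE 0 
scene -0.08 17 [-0.018 -0.01  -0.006  0.013] ORANGE 0 
scene -0.07 17 [-0.015 -0.007 -0.006  0.014] ORANGE 0 
scene -0.06 14 [-0.013 -0.005 -0.007  0.011] ORANGE 0 
scene -0.05 6 [-0.014 -0.004 -0.008  0.01 ] ORANGE 0 
scene -0.04 0  ORANGE 39 [-0.028 -0.005  0.01   0.016]
scene -0.03 0  ORANGE 12 [-0.025 -0.003  0.013  0.015]
scene -0.02 0  ORANGE 6 [-0.025 -0.001 -0.021  0.012]
scene -0.01 0  ORANGE 7 [-0.024 -0.001  0.008  0.016]
scene -0.0 0  ORANGE 7 [-0.015 -0.003 -0.001  0.014]
scene 0.01 0  ORANGE 23 [-0.03  -0.017  0.013  0.026]
scene 0.02 0  ORANGE 125 [-0.036 -0.042  0.049  0.05 ]
wrist -0.1 57 [-0.007 -0.005  0.009  0.005] ORANGE 0 
wrist -0.09 518 [-0.009 -0.005  0.004  0.005] ORANGE 0 
wrist -0.08 154 [ 0.01  -0.006  0.013  0.006] ORANGE 1 [ 0.01 -0.    0.01 -0.  ]
wrist -0.07 266 [ 0.006 -0.008  0.013  0.008] ORANGE 0 
wrist -0.06 226 [ 0.01  -0.009  0.013  0.008] ORANGE 0 
wrist -0.05 200 [ 0.01  -0.009  0.013  0.008] ORANGE 7 [ 0.011 -0.     0.012  0.009]
wrist -0.04 6 [ 0.01  -0.007  0.012  0.005] ORANGE 850 [ 0.006 -0.012  0.021  0.013]
wrist -0.03 0  ORANGE 177 [ 0.007 -0.012  0.022  0.013]
wrist -0.02 0  ORANGE 152 [ 0.017 -0.011  0.021  0.013]
wrist -0.01 0  ORANGE 50 [ 0.017 -0.011  0.022  0.012]
wrist -0.0 0  ORANGE 0 
wrist 0.01 0  ORANGE 0 
wrist 0.02 0  ORANGE 2225 [-0.02  -0.039  0.06   0.043]
```

Call:
arm_command --deltas '[-1,0,0,-0.01,0,-1,0,0,-0.02,0,-1,0,0,-0.03,0,-1,0,0,-0.03,0,-1,0,0,0,0]'

```text
time: 5.9
position: [0.4635, 0.1664, 0.1946]
tool_rot: [0.977, 0.215, 0.003, 0.0]
ft_force: [-0.5, 0.1, -0.4]
grip_width: 0.0005
grip_force: 0.0
```

```bash
python3 - <<'E'
from rel import *
s=status.get_obs();M=R.from_quat(s['tool_rot']).as_matrix();print(s['position'],s['grip_width'])
for n in('scene','wrist'):
    p,d,P=shot(n,n+'3.png');W=cloud(p,d,P);L=(W-s['position'])@M
    k=(d>0)&(np.abs(L[...,0])<.03)&(np.abs(L[...,1])<.03)&(W[...,2]>.14)
    q=L[k]
    print(n,k.sum(),'lowest tool z',np.sort(q[:,2])[-10:].round(4))
    o=W[orange(p,d)&(np.hypot(W[...,0]-.463,W[...,1]-.165)<.07)];o=o[(o[:,2]>.12)&(o[:,2]<.142)]
    print('orange top',len(o),o[:,2].max() if len(o) else '',cv2.minAreaRect((o[:,:2]*1e3).astype(np.float32)) if len(o)>5 else '')
E
python3 -c "
import cv2
a=cv2.imread('pics/scene3.png')[100:230,200:360];cv2.imwrite('pics/c4.png',cv2.resize(a,None,fx=4,fy=4))"
```

```text
[0.46351597 0.16640805 0.19463458] 0.0005379561675759524
scene 947 lowest tool z [0.052  0.0532 0.0534 0.0538 0.054  0.0541 0.0541 0.0541 0.0542 0.0543]
orange top 69 0.1414209026563258 ((457.5191955566406, 158.68634033203125), (37.31195068359375, 20.814258575439453), 24.198997497558594)
wrist 30832 lowest tool z [-0.037  -0.037  -0.0368 -0.0368 -0.0365 -0.0365 -0.0365 -0.0364 -0.0363
 -0.0362]
orange top 1227 0.1370880715385997 ((461.41162109375, 165.21490478515625), (41.2333984375, 25.001285552978516), 24.290433883666992)
```

View pics/c4.png

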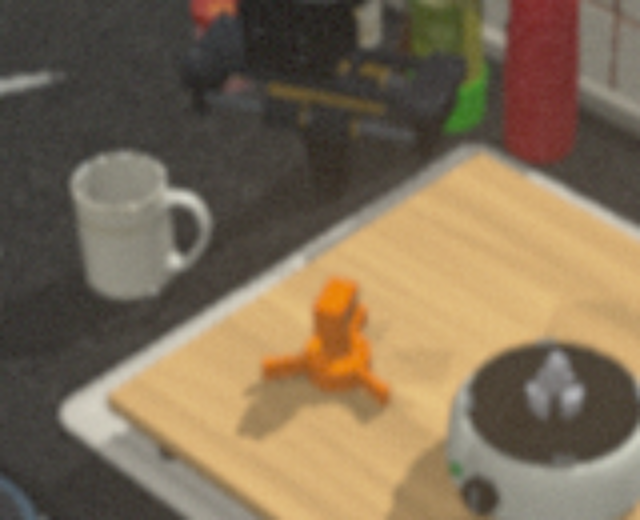

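The fingertips measure 36.5 mm short of the reported TCP, so the stated TCP doesn't match the real tips and the first grasp closed above the bar. I'll trust the measurement and go about 36 mm deeper.

Call:
arm_command --deltas '[1,0,0,0,0,1,0,0,0,0,1,0,0,0,0,1,0,0,0,0,1,0,0,0,0,1,0,0,0,0,1,-0.001,0,0.03,0,1,0,0,0.03,0,1,0,0,0.03,0,1,0,0,0.02,0,1,0,0,0.01,0,1,0,0,0,0]'

```text
time: 7.5
position: [0.4603, 0.1656, 0.0715]
tool_rot: [0.977, 0.215, -0.0, -0.0]
ft_force: [-0.2, 0.1, 0.6]
grip_width: 0.0868
grip_force: 0.0
```

```bash
python3 - <<'E'
from rel import *
to(.462,.1655);s=status.get_obs();M=R.from_quat(s['tool_rot']).as_matrix();print(s['grip_width'],s['ft_force'])
p,d,P=shot('wrist');W=cloud(p,d,P);L=(W-s['position'])@M
o=L[orange(p,d)&(W[...,2]>.13)&(W[...,2]<.142)];print(len(o),o.min(0),o.max(0))
E
```

```text
7.5 [0.4603 0.1656 0.0715] yaw 24.85 tool [ 0.0015  0.0008 -0.    ] q [0.12 0.53 1.87 0.   0.74 1.25] z [-1.e-03 -1.e-04 -1.e+00]
0.08679113157423936 [-0.21295142  0.10435306  0.56825451]
2206 [-0.01854785 -0.01179152 -0.06742907] [ 0.02294176  0.01356305 -0.05848595]
```

Call:
arm_command --deltas '[1,0.002,0.001,0.006,0,1,0,0,0,0,-1,0,0,0,0,-1,0,0,0,0,-1,0,0,0,0,-1,0,0,0,0,-1,0,0,0,0,-1,0,0,0,0,-1,0,0,0,0,-1,0,0,0,0,-1,0,0,0,0,-1,0,0,0,0]' --newtons 20

```text
time: 9.05
position: [0.4627, 0.1656, 0.0658]
tool_rot: [0.977, 0.215, -0.0, 0.0]
ft_force: [-0.3, -0.3, 1.3]
grip_width: 0.0248
grip_force: 20.0
```

Call:
arm_command --deltas '[-1,0,0,-0.01,0,-1,0,0,-0.03,0,-1,0,0,-0.05,0,-1,0,0,-0.04,0,-1,0,0,-0.02,0,-1,-0.005,0.02,0,0,-1,-0.01,0.035,0,0,-1,-0.01,0.04,0,0,-1,-0.01,0.035,0,0,-1,-0.01,0.035,0,0,-1,-0.0075,0.0265,0,0,-1,0,0,0,0]'

```text
time: 10.55
position: [0.4959, -0.0318, 0.2163]
tool_rot: [0.977, 0.214, 0.0, 0.0]
ft_force: [-0.0, 0.4, -1.8]
grip_width: 0.0249
grip_force: 20.0
```

Call:
arm_command --deltas '[-1,0,0,0,0.06,-1,0,0,0,0.1,-1,0,0,0,0.1,-1,0,0,0,0.1,-1,0,0,0,0.1,-1,0,0,0,0.1,-1,0,0,0,0.04,-1,0,0,0,0,-1,0,0,0,0]'

```text
time: 11.68
position: [0.4953, -0.0295, 0.216]
tool_rot: [0.997, -0.082, -0.0, -0.0]
ft_force: [0.1, 0.5, -1.5]
grip_width: 0.0248
grip_force: 20.0
```

```bash
cat > look.py <<'E'
from rel import *
to(.4953,-.0303);s=status.get_obs();M=R.from_quat(s['tool_rot']).as_matrix();print(s['grip_width'],s['ft_force'],s['moment'])
p,d,P=shot('wrist','wl.png');W=cloud(p,d,P);L=(W-s['position'])@M
o=orange(p,d)&(np.abs(L[...,1])<.07)&(np.abs(L[...,0])<.07)
t=L[o&(L[...,2]<-.05)];print('bar',len(t),t.min(0).round(4),t.max(0).round(4))
b=L[o&(L[...,2]>-.03)];i=b[:,0]>.035;print('blade+x',i.sum(),b[i].mean(0),'yaw in tool',np.degrees(np.arctan2(b[i,1].mean(),b[i,0].mean())),'zlow',b[:,2].max())
E
python3 look.py
```

```text
11.675 [ 0.4953 -0.0295  0.216 ] yaw -9.45 tool [ 0.0001  0.0007 -0.    ] q [-0.29  0.31  1.71  0.    1.12  1.45] z [-1.e-04  3.e-04 -1.e+00]
0.024807086263880194 [ 0.11606306  0.51505424 -1.48233573] [0.02488462 0.05017257 0.02134489]
bar 2664 [-0.0218 -0.0245 -0.1187] [ 0.035   0.0232 -0.0501]
blade+x 410 [ 0.04721203 -0.00076242 -0.01050522] yaw in tool -0.9251845234233829 zlow 0.0907423214501286
```

```bash
cat >> look.py <<'E'
t=L[o&(np.abs(L[...,2]+.0702)<.005)&(np.abs(L[...,1])<.016)];print('top',len(t),np.percentile(t,[1,99],axis=0).round(4).tolist())
sk=L[o&(np.abs(L[...,2]+.0122)<.004)];sk=sk[np.hypot(sk[:,0],sk[:,1])<.032];print('skirt',len(sk),sk.min(0).round(4),sk.max(0).round(4))
E
python3 look.py
```

```text
11.725 [ 0.4954 -0.0297  0.216 ] yaw -9.46 tool [ 0.      0.0006 -0.    ] q [-0.29  0.31  1.71  0.    1.12  1.45] z [-1.e-04  1.e-04 -1.e+00]
0.02491239676671554 [ 0.19675088 -0.54364974 -0.60600869] [0.02806887 0.02789509 0.03597727]
bar 2657 [-0.0219 -0.0246 -0.1193] [ 0.0353  0.0233 -0.05  ]
blade+x 408 [ 0.04736769 -0.0008214  -0.01038178] yaw in tool -0.9934673650443551 zlow 0.09050493088180064
top 2157 [[-0.0208, -0.0127, -0.0715], [0.0197, 0.0113, -0.0658]]
skirt 1469 [-0.0008 -0.0268 -0.0161] [ 0.0319  0.0256 -0.0083]
```

View pics/wl.png

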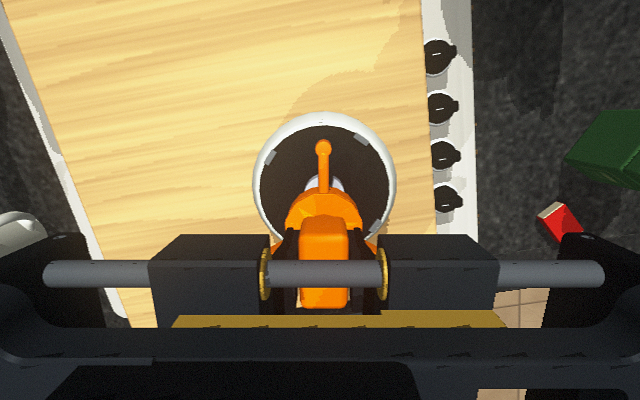

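The paddle is held level over the spindle, with its +x blade ending at (323,147). Lowering it now.

Call:
arm_command --deltas '[-1,0.0005,0.001,0.01,0,-1,0,0,0.01,0,-1,0,0,0.01,0,-1,0,0,0.01,0,-1,0,0,0.01,0,-1,0,0,0.007,0,-1,0,0,0,0]'

```text
time: 12.65
position: [0.4955, -0.0312, 0.1582]
tool_rot: [0.997, -0.083, -0.001, -0.0]
ft_force: [0.6, 0.5, -1.4]
grip_width: 0.0249
grip_force: 20.0
```

Call:
arm_command --deltas '[-1,0,0,0.003,0,-1,0,0,0.002,0,-1,0,0,0.002,0,-1,0,0,0.001,0,-1,0,0,0,0]'

```text
time: 13.28
position: [0.4959, -0.0313, 0.1508]
tool_rot: [0.997, -0.083, -0.0, -0.0]
ft_force: [0.4, -0.2, -0.2]
grip_width: 0.0247
grip_force: 20.0
```

Call:
arm_command --deltas '[-1,0,0,0.001,0,-1,0,0,0.001,0,-1,0,0,0,0]'

```text
time: 13.65
position: [0.4962, -0.0314, 0.1496]
tool_rot: [0.997, -0.083, 0.0, 0.0]
ft_force: [-1.1, 0.8, 5.1]
grip_width: 0.0247
grip_force: 20.0
```

Contact on the collar is at the expected height, with about 6 N. Turning under light pressure.

Call:
arm_command --deltas '[-1,0,0,0,0.04,-1,0,0,0,0.04,-1,0,0,0,0.04,-1,0,0,0,0.03,-1,0,0,0,0]'

```text
time: 14.28
position: [0.4956, -0.0311, 0.1486]
tool_rot: [0.988, -0.157, -0.0, -0.0]
ft_force: [-0.3, -0.8, -0.5]
grip_width: 0.0244
grip_force: 20.0
```

Call:
arm_command --deltas '[-1,0,0,0.001,0.03,-1,0,0,0.001,0.02,-1,0,0,0,0]'

```text
time: 14.65
position: [0.4956, -0.0312, 0.1466]
tool_rot: [0.983, -0.182, -0.0, -0.0]
ft_force: [-0.2, 0.8, -0.8]
grip_width: 0.0251
grip_force: 20.0
```

The tabs have dropped: it is 3 mm below the collar top with no force. Lowering it home.

Call:
arm_command --deltas '[-1,0,0,0.002,0.01,-1,0,0,0.002,0,-1,0,0,0.002,0,-1,0,0,0.002,0,-1,0,0,0,0]'

```text
time: 15.28
position: [0.4957, -0.0313, 0.1386]
tool_rot: [0.982, -0.187, -0.0, -0.0]
ft_force: [-0.6, 1.2, -1.3]
grip_width: 0.0247
grip_force: 20.0
```

Call:
arm_command --deltas '[-1,0,0,0.002,0,-1,0,0,0.001,0,-1,0,0,0.001,0,-1,0,0,0,0]'

```text
time: 15.78
position: [0.4959, -0.0313, 0.1358]
tool_rot: [0.982, -0.187, 0.0, 0.0]
ft_force: [-2.2, 0.4, 6.4]
grip_width: 0.0245
grip_force: 20.0
```

It is seated at exactly the expected home height with about 7 N. Releasing and retreating.

Call:
arm_command --deltas '[0.3,0,0,0,0,0.3,0,0,0,0,0.3,0,0,0,0,0.3,0,0,0,0,0.3,0,0,0,0,0.3,0,0,-0.02,0,0.3,0,0,-0.04,0,0.3,0,0,-0.05,0,0.3,-0.03,0,-0.03,0,0.3,-0.03,0,0,0,0.3,0,0,0,0]'

```text
time: 17.15
position: [0.4382, -0.0084, 0.2752]
tool_rot: [0.982, -0.187, -0.0, -0.0]
ft_force: [-0.7, -0.7, -0.6]
grip_width: 0.0564
grip_force: 0.0
```

```bash
python3 - <<'E'
from rel import *
to(.4953,-.0303)
p,d,P=shot('wrist','w9.png');W=cloud(p,d,P)
o=orange(p,d)&(np.hypot(W[...,0]-.4953,W[...,1]+.0303)<.075)
t=W[o&(W[...,2]>.196)];print(len(t),'top z expect .206',np.percentile(t[:,2],[5,50,95]),cv2.minAreaRect((t[:,:2]*1e3).astype(np.float32)))
A=np.c_[t[:,:2]-t[:,:2].mean(0),np.ones(len(t))];k=np.abs(t[:,2]-np.median(t[:,2]))<.002
print('tilt deg',np.degrees(np.linalg.lstsq(A[k],t[k,2],rcond=None)[0][:2]))
E
```

```text
17.15 [ 0.4382 -0.0084  0.2752] yaw -21.51 tool [ 0.0611 -0.0006 -0.    ] q [-0.28  0.16  1.75  0.    1.24  1.67] z [-3.e-04  1.e-04 -1.e+00]
399 top z expect .206 [0.20239483 0.20516624 0.20656321] ((496.99835205078125, -31.098804473876953), (24.9969539642334, 40.31888961791992), 67.6484603881836)
tilt deg [-0.84817955  0.09870988]
```

View pics/w9.png

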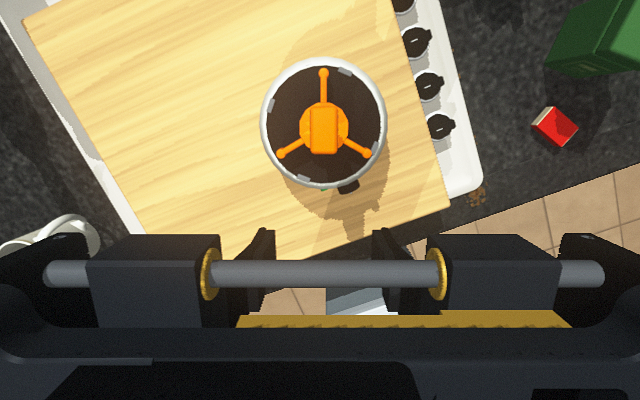

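The paddle sits home and level at (323,125), its bar top at about 0.206 m as expected. The gripper is clear, and the match box and green tin, the only bystanders in full view, look undisturbed.

```bash
python3 -c "
from rig import order;print(order.hand_in())"
```

```text
the job is handed in; nothing more can be done
None
```

The paddle is on the spindle, fully home, level and released, at about 17 s with contact forces of about 8 N or less; the first grasp closed on air because the real fingertips are about 36 mm short of the reported TCP, so I measured that offset and corrected for it.

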